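# Bolt the analyser into its dock

### The job

Lock the orange analyser into its dock: press that dock's red spring catch right down with one fingertip and keep it down while the other fingertip pushes the yellow bolt handle fully home, away from the robot, into the analyser's keeper. Then draw the fingers away, so that the catch springs up again and locks the bolt. Only press and push, lift or carry nothing, do not disturb the analyser or the other things, and leave the empty dock's catch and bolt alone.

Things in the scene. Friction and masses are not known exactly. Their poses are not given: they have to be found in the camera images.
- dock_a: Fixed grey plate 260 x 160 x 12 mm that carries the orange analyser (left or right dock, it varies). Origin: centre of its underside, on the table; +x is the bolt's sliding direction, away from the robot (within 0.3 rad of world x), y left, z up. On its near half the red catch paddle at +y and the bolt at -y; on its far half the analyser: keeper from x = -5 mm, case from x = 17 mm, top z = 69 mm.
- catch_pad_a (a point): Red ribbed paddle of dock_a's spring catch. Origin: centre of its flat upper face, at z = 55 mm when up. 93 mm along dock x (x = -118 to -25 mm), 34 mm along dock y (y = 16 to 50 mm), 8 mm thick. It moves straight down as a whole; a fingertip may slide along it while holding it down.
- catch_a (a joint): Travel of dock_a's catch in m: 0 = up (sprung), 0.010 = right down at its stop. The spring takes 2 N to start, 6 N fully down. The bolt slides only while this is over 0.005; let up on the way, the catch rises into the next notch and stops the bolt. At both ends of the bolt's travel it springs up when let go.
- bolt_handle_a (a point): Yellow upright handle plate on dock_a's bolt: 8 mm thick, y = -54 to -16 mm in the dock frame, z = 29 to 75 mm. Origin: middle of its near (robot side) face, z = 52 mm, dock x = -75 mm when open. Push this face along dock +x. On its near side the space is clear down to the bolt's flat carriage (top z = 30 mm), which rides along.
- lock_gap_a (a point): Point of dock_a at dock x = -75, y = 0, z = 55 mm, midway between paddle and handle, which stand 32 mm apart (y = -16 to 16 mm); in between lie only bolt teeth and the catch's lug, below z = 37 mm. Open fingers 36 to 70 mm apart inside, in line with dock y and centred on y = 0, come one over the paddle and one behind the handle.
- bolt_a (a joint): Travel of dock_a's bolt in m along dock +x: 0 = open (start), 0.035 = fully home at its stop. Sliding friction about 2.5 N. The catch springs up behind the bolt only once this is over 0.032. Beyond 1 mm it is blocked while the catch is up.
- analyser: Orange analyser with a black top panel and blue screen, 95 x 142 x 57 mm, about 1.6 kg, standing loose on dock_a with a steel keeper bridge on its near side for the bolt nose. Origin at the centre of its underside, x and y axes as dock_a.
- dock_b: The empty dock, same build as dock_a, with no analyser (a flat black battery lies on it). To be left alone. Origin and axes as for dock_a.
- catch_b (a joint): Travel of dock_b's catch in m, 0 = up. Leave alone.
- bolt_b (a joint): Travel of dock_b's bolt in m, 0 = open. Leave alone.
- battery: Bystander: black battery pack 50 x 90 x 22 mm lying on the far half of dock_b. Origin at the centre of its underside.
- screwdriver: Bystander: screwdriver about 200 mm long, 26 mm thick, lying along its x axis between the docks. Origin on the table below its middle.
- probe_clip: Bystander: white and grey finger probe 55 x 22 x 23 mm, lying on the table between the docks on the robot's side. Origin at the centre of its underside.
- plug: Bystander: black round plug, 38 mm across, 58 mm tall with its pins, on the table near the robot, on its left. Origin at the centre of its underside.
- sanitiser: Bystander: clear bottle with blue cap, 60 mm across, 140 mm tall, on the table at the far left. Origin at the centre of its underside.
- tape_core: Bystander: green disc 56 mm across, 20 mm high, on the table near the robot, on its right. Origin at the centre of its underside.

How it is judged:
By the outcome, as a careful person would: the job done as asked, in the order asked, and still so for the second after the job is handed in, with the robot touching nothing.
It also fails if it takes over 38 s, if anything falls off the work surface, if the arm or the gripper's body presses on something with over 40 N, if the wrist force passes 120 N, or if a joint passes its speed limit or range.

### The arm

A 6-joint arm with a two-finger parallel gripper is mounted at the origin on the work surface. World frame = base frame: x ahead of the robot, y to its left, z up, the work surface at z = 0. Lengths are in mm, angles in degrees, forces in N, time in s.
With the tool pointing down it reaches from about 300 to 850 mm from the base axis. Payload 4.2 kg.
Tool frame: the origin (TCP) lies at the very end of the fingers, on their centre line; the grasp point (between the pads) lies 19 mm behind it; x points along the fingers, z is the direction in which the jaws open and shut, and the axes are right-handed (so a half turn about x gives the same grasp; the last joint's range is limited). The gripper opens to 91 mm and grips with 3 to 60 N. Pads are 32 mm wide; open, the fingers measure 118 mm over their backs; the gripper's body (76 mm by 178 mm) begins 60 mm behind the grasp point.
Start: joints at [-64.802, 18.312, 89.639, -0, 72.044, -1.146], TCP at [255.174, -515.299, 174.376] pointing down, gripper open.
Joint ranges: [-177.97, 177.97], [-48.28, 115.42], [12.27, 149.76], [-77.06, 257.06], [2.81, 150.46], [-146.56, 146.56]. Speed limits (degrees/s): [147.25, 147.25, 180, 180, 180, 180].

### API

Orientations are given as [roll, pitch, yaw] about the fixed x, y, z axes, in that order (R = Rz(yaw) Ry(pitch) Rx(roll)).
In Python, from workcell import state, grab_frame, camera_info, env, search_frame, place_of gives the robot as it stands.
- The arm moves only by the tool drive_tool, never from a script. Its argument "plan" is a list of rows, each a list of 7 numbers: the turn, a rotation vector about the world's x, y, z in degrees, then the shift along the world's x, y, z in mm, then the finger opening in mm, from 0 to 91.2. In form: [[wx, wy, wz, dx, dy, dz, jaw], ...]. A call has 1 to 10 rows; each row is the pose to reach, as a shift and turn from the pose measured when the call began; what a row does not reach only later rows make up. A row lasts 1/8 s, in which the tool goes at most 62.5 mm and 10.7 degrees, less where a joint would pass 70% of its speed; a pose out of reach is approached as far as the arm can. A call with a gripper value outside its range is refused whole. The fingers move at their own pace and stop on an object; "grip_force" is the grip in N (left out, the last holds). Time passes only in rows, so rows that repeat a pose let the fingers close. It gives the time, the measured TCP pose, the force and the opening at its end, in the units of the state.
- state(): the state, without advancing time (a new reading comes with each control period).
- grab_frame(name): name is "scene" or "top" or "wrist"; returns the picture (400x640x3 uint8, red, green, blue); there is no depth.
- camera_info(name): a dict with "intrinsics" (3x3 intrinsics, pixels), "origin" and "orientation" of the camera in the world; the wrist camera has in their place "hand_eye" (4x4, takes a point from camera to tool coordinates, whose origin is the TCP and whose axes are the tool frame's). Camera axes: x right, y down, z forward; pixel columns grow to the right and rows downward; lengths in mm; the calibration is good to about 2 mm. A picture is of the moment at which its call begins: read the wrist's pose just before it. camera_info takes no time and is no camera call.
- env.job_done(): hands the job in, once; it reports no verdict.
Trained networks look in the newest picture that a camera, given by its name, has taken for a name from the list of things; names that differ only in an ending like _2 or _b are one class to them, and where a whole thing is asked for, a point or a joint stands for the part that bears it (a point fixed in the world has none). Each returns a list of dicts, best first, with "p" (0 to 1); they miss things now and then, are a little off and sometimes report something else, mostly with a low value. They report only what shows in the picture. A call takes as long as a camera call.
- search_frame(camera, label): "rect" ([left, top, right, bottom] as shares, 0 to 1, of the picture: columns of its width, rows of its height, round what is visible of it).
- place_of(camera, label): "location" ([column, row] as shares, 0 to 1, of the picture: columns of its width, rows of its height: a listed point, or the origin of a listed thing).
The state is a dict: "time_s": time; "qpos": joint angles; "qvel": joint speeds; "effort": joint torques, N m; "ee_pos": TCP position; "ee_rot": TCP orientation; "force": force on the tool from outside, world axes, zero at the start; "torque": the same for the moment, N m; "gripper_width": finger opening in mm.
Only numpy, scipy, OpenCV 4.12 (cv2) and the standard library are available. Lean on these libraries where they do the work, as an engineer would, in place of code of your own. Each camera call takes 0.05 s, during which the arm holds its last target. There are 200 camera calls.

## Working session

There is one attempt and no reset: what is moved stays moved. The work goes in short steps, Python scripts to look and compute and a tool call to move; the robot and the scene stay as the last step left them, time stands still between calls to the robot, and variables do not carry over. Pictures are saved under pics/ and viewed, about 8 in all and at most 12, crops included, and the job is handed in when it is done.

Besides the shell and the picture viewer there is one more tool, called after "Call:" as a command line: name --pt "numbers of a row" for each row, then --argument value for the rest. drive_tool: Moves the arm, as the interface text tells. Its arguments: {"type":"object","properties":{"plan":{"type":"array"},"grip_force":{"type":"number"}},"required":["plan"]}

```bash
mkdir -p pics
cat > h.py <<'E'
import numpy as np, cv2
from workcell import *
from scipy.spatial.transform import Rotation as R
def cam(n):
    c=camera_info(n); K=np.array(c["intrinsics"],float)
    if "hand_eye" in c:
        s=state(); T=np.eye(4); T[:3,:3]=R.from_euler('xyz',s["ee_rot"],degrees=True).as_matrix(); T[:3,3]=s["ee_pos"]
        T=T@np.array(c["hand_eye"]); return K,T[:3,3],T[:3,:3]
    o=np.array(c["orientation"],float)
    return K,np.array(c["origin"],float),(o if o.shape==(3,3) else R.from_euler('xyz',o,degrees=True).as_matrix())
def ray(n,uv,z,C=None):
    K,o,Rm=C or cam(n); d=Rm@np.linalg.solve(K,[uv[0]*640,uv[1]*400,1]); return o+d*(z-o[2])/d[2]
def proj(n,p,C=None):
    K,o,Rm=C or cam(n); q=K@(Rm.T@(np.array(p)-o)); return q[:2]/q[2]
def save(im,f): cv2.imwrite('pics/'+f,im[:,:,::-1])
E
python3 - <<'E'
from h import *
print(state()); print(camera_info("top"))
a=grab_frame("scene");b=grab_frame("top")
save(np.vstack([a,b])[:, :],'a.png'); im=cv2.imread('pics/a.png'); cv2.imwrite('pics/a.png',cv2.resize(im,(480,600)))
save(b,'top.png')
for l,z in [("dock_a",0),("catch_pad_a",55),("bolt_handle_a",52),("lock_gap_a",55),("analyser",12),("plug",0),("sanitiser",0),("screwdriver",0)]:
  for n in("top","scene"):
    for r in place_of(n,l)[:2]: print(l,n,round(r["p"],2),np.round(r["location"],3),ray(n,r["location"],z).round(1))
E
```

```text
{'time_s': 0.0, 'qpos': array([-6.48029474e+01,  1.83528670e+01,  8.97086722e+01, -2.56378951e-03,
        7.20432373e+01, -1.14522862e+00]), 'qvel': array([-0.12189438,  0.02229192,  0.00603919,  0.02134832, -0.02363122,
        0.0143934 ]), 'effort': array([-1.44460901e-03, -4.12458050e+01, -2.31980413e+01,  7.26310839e-02,
        4.59195999e-02, -1.58271914e-04]), 'ee_pos': array([ 254.88614483, -514.7582319 ,  173.49270734]), 'ee_rot': array([-179.81257458,   89.89519513,  116.53049931]), 'force': array([-0.56010236, -0.40835686, -0.30642345]), 'torque': array([ 0.03823496, -0.03171052,  0.01502605]), 'gripper_width': 91.30183511241245}
{'intrinsics': array([[464.22815211,   0.        , 320.09952597],
       [  0.        , 464.22815211, 205.70644755],
       [  0.        ,   0.        ,   1.        ]]), 'origin': array([ 348.42527193,   53.31122563, 1077.74928757]), 'orientation': array([-169.92204841,    0.42433788,  -91.73451881])}
dock_a top 0.86 [0.656 0.406] [ 637.8 -186.7    0. ]
dock_a top 0.7 [0.428 0.411] [644.2 163.    0. ]
dock_a scene 0.64 [0.334 0.702] [ 645. -186.
[... 374 characters left out ...]
.63 [0.536 0.541] [569.4 140.8  52. ]
lock_gap_a top 0.55 [0.412 0.48 ] [565.7 181.4  55. ]
lock_gap_a top 0.27 [0.426 0.413] [627. 160.  55.]
lock_gap_a scene 0.77 [0.556 0.528] [562.8 177.5  55. ]
lock_gap_a scene 0.58 [0.456 0.639] [672.1 -13.1  55. ]
analyser top 0.89 [0.432 0.344] [706.8 154.9  12. ]
analyser scene 0.69 [0.573 0.662] [705.2 152.6  12. ]
plug top 0.51 [0.36  0.716] [358.7 265.8   0. ]
plug scene 0.57 [0.563 0.452] [361.5 269.4   0. ]
sanitiser top 0.7 [0.259 0.618] [453.9 418.    0. ]
sanitiser scene 0.73 [0.663 0.479] [464.6 424.6   0. ]
screwdriver top 0.96 [0.535 0.436] [6.148e+02 3.000e-01 0.000e+00]
screwdriver scene 0.7 [0.457 0.64 ] [6.177e+02 5.000e-01 0.000e+00]
```

View pics/top.png

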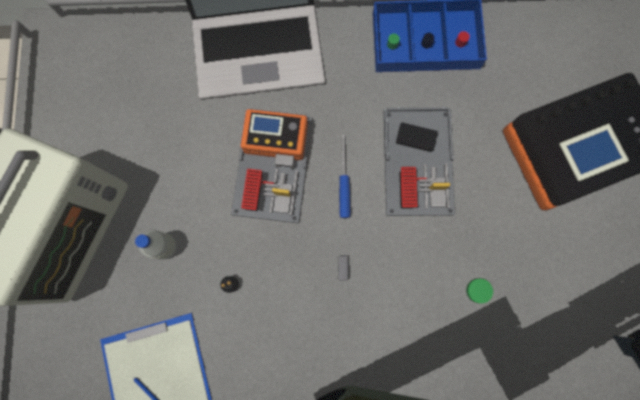

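The top view shows the analyser on the left dock (analyser about px 275,133, red paddle 252,190, yellow handle 283,191). That dock is dock_a, yawed about -10°. I'll fit its pose and work out the approach.

```bash
cat >> h.py <<'E'
def fit(P,Q):
    P=np.array(P,float);Q=np.array(Q,float);p=P-P.mean(0);q=Q-Q.mean(0)
    a=np.arctan2((p[:,0]*q[:,1]-p[:,1]*q[:,0]).sum(),(p*q).sum())
    r=np.array([[np.cos(a),-np.sin(a)],[np.sin(a),np.cos(a)]]); t=Q.mean(0)-r@P.mean(0)
    return np.degrees(a),t,Q-(P@r.T+t)
def goal(yaw,xyz):
    s=state(); M=R.from_euler('xyz',s["ee_rot"],degrees=True); out=[]
    for sg in(1,-1):
        y=np.radians(yaw); zt=sg*np.array([-np.sin(y),np.cos(y),0]); xt=np.array([0,0,-1.])
        G=np.column_stack([xt,np.cross(zt,xt),zt]); out.append((R.from_matrix(G)*M.inv()).as_rotvec(degrees=True))
    return out,np.array(xyz)-s["ee_pos"]
D={"dock_a":(0,0,0),"catch_pad_a":(-71.5,33,55),"bolt_handle_a":(-75,-35,52),"lock_gap_a":(-75,0,55),"analyser":(64.5,0,12)}
E
python3 - <<'E'
from h import *
P=[D[k][:2] for k in D]
print(fit(P,[(644.2,163),(576.6,210.6),(559.3,143.9),(565.7,181.4),(706.8,154.9)]))
print(fit(P[1:],[(559.4,206.7),(569.4,140.8),(562.8,177.5),(705.2,152.6)]))
s=state(); print(R.from_euler('xyz',s["ee_rot"],degrees=True).as_matrix().round(3))
print(goal(-10,[520,190,260])); print(camera_info("wrist"))
E
```

```text
(np.float64(-10.423445580927545), array([641.47419076, 165.47246045]), array([[ 2.72580924, -2.47246045],
       [-0.52453124, -0.26377372],
       [-2.07962044, -0.71916802],
       [-2.01187679,  2.35841879],
       [ 1.89021923,  1.0969834 ]]))
(np.float64(-6.565208062977178), array([638.24978022, 165.40911484]), array([[-11.59166968,   0.33241149],
       [  9.66008518,   1.58632435],
       [ -0.94160201,   3.51584118],
       [  2.87318651,  -5.43457701]]))
[[ 0.     0.896  0.444]
 [-0.     0.444 -0.896]
 [-1.     0.     0.   ]]
([array([-2.90334680e-03,  8.15971108e-03,  1.43657367e+02]), array([ 6.28907558e-03,  2.23774681e-03, -3.63426323e+01])], array([264.83678309, 705.31186424,  85.61655194]))
{'intrinsics': array([[344.94476158,   0.        , 317.51878885],
       [  0.        , 344.94476158, 193.12449848],
       [  0.        ,   0.        ,   1.        ]]), 'hand_eye': array([[-1.34458604e-03, -2.58232561e-01,  9.66081848e-01,
        -2.10744060e+02],
       [ 7.70964693e-04, -9.66082701e-01, -2.58231717e-01,
         7.22935454e+01],
       [ 9.99998799e-01,  3.97600234e-04,  1.49806950e-03,
        -3.83197491e-01],
       [ 0.00000000e+00,  0.00000000e+00,  0.00000000e+00,
         1.00000000e+00]])}
```

Call:
drive_tool --pt "0 0 9.5 17 45 20 91" --pt "0 0 19 34 92 40 91" --pt "0 0 28.5 51 138 60 91" --pt "0 0 38 68 185 75 91" --pt "0 0 47.5 86 232 86 91" --pt "0 0 57 104 280 86 80" --pt "0 0 66.5 122 328 86 70" --pt "0 0 76 140 375 86 60" --pt "0 0 85.5 158 422 86 55" --pt "0 0 95 176 470 86 55"

```text
time_s: 2.15
ee_pos: [431.6, -43.7, 260.7]
ee_rot: [-42.2, 89.9, -10.5]
force: [-0.1, -0.7, -0.1]
gripper_width: 55.0
```

```bash
python3 -c "
from h import *
print(state()['ee_pos'],state()['qpos']);print(goal(-10.4,[520,187,260]))"
```

```text
[431.60911468 -43.73276633 260.66715435] [-7.30176212e+00  2.57421553e+00  9.71925655e+01 -3.51864084e-03
  8.01712059e+01 -3.89555895e+01]
([array([-1.48997425e-02,  6.22001242e-02,  4.79455691e+01]), array([ 7.61769277e-02,  1.82478190e-02, -1.32054410e+02])], array([ 88.39088532, 230.73276633,  -0.66715435]))
```

Call:
drive_tool --pt "0 0 9.5 18 46 0 55" --pt "0 0 19 36 92 0 55" --pt "0 0 28.5 54 138 0 55" --pt "0 0 38 71 184 0 55" --pt "0 0 48 88 231 0 55" --pt "0 0 48 88 231 0 55"

```text
time_s: 2.9
ee_pos: [520.1, 190.0, 259.8]
ee_rot: [9.0, 89.9, 88.9]
force: [0.2, -0.8, -0.3]
gripper_width: 55.3
```

Run:
```python
from h import *
s=state();print(s['ee_pos'],s['ee_rot'],s['force'])
C=cam("wrist"); im=grab_frame("wrist"); save(im,'w1.png')
P=[];Q=[]
for k,v in D.items():
    for r in place_of("wrist",k)[:1]:
        w=ray("wrist",r["location"],v[2],C); print(k,round(r["p"],2),(np.array(r["location"])*[640,400]).round(),w.round(1))
        P.append(v[:2]);Q.append(w[:2])
print(fit(P,Q))
```

```text
[520.13111703 189.96345178 259.76965176] [ 8.98186878 89.94497608 88.85833203] [ 0.18757751 -0.77569077 -0.27458635]
dock_a 0.65 [318. 237.] [637.2 170.1   0. ]
catch_pad_a 0.63 [340. 198.] [568.7 210.4  55. ]
bolt_handle_a 0.69 [288. 202.] [563.8 144.1  52. ]
lock_gap_a 0.95 [317. 204.] [572.  180.1  55. ]
analyser 0.66 [316. 279.] [698.5 155.9  12. ]
(np.float64(-8.510282678925446), array([639.14094221, 167.88507892]), array([[-1.99073756,  2.26076367],
       [-4.64538466, -0.70479395],
       [ 4.00050013, -0.22757467],
       [ 7.07813553,  1.11325472],
       [-4.44251343, -2.44164977]]))
```

View pics/w1.png

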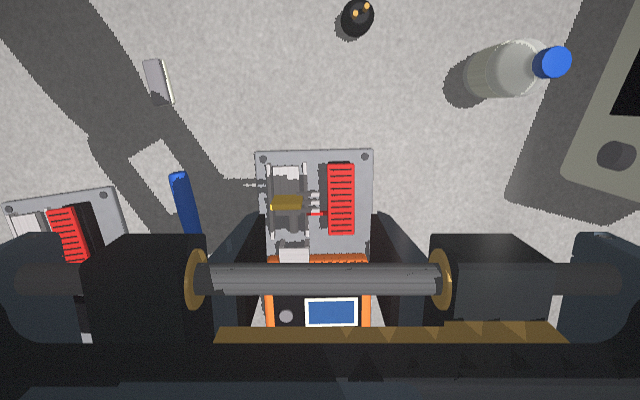

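The wrist view has image right = +y and down = +x. It shows the paddle at px 328–355 × 163–234, the handle at about (287,202) and the near dock edge at row 150. I'll refine from the paddle colour mask and the plate corners.

Run:
```python
from h import *
C=cam("wrist"); im=cv2.imread('pics/w1.png'); hsv=cv2.cvtColor(im,cv2.COLOR_BGR2HSV)
h,s_,v=cv2.split(hsv); m=(((h<6)|(h>174))&(s_>140)&(v>60)).astype(np.uint8); m[:, :326]=0; m[245:]=0; m[:,360:]=0
m=cv2.morphologyEx(m,cv2.MORPH_CLOSE,np.ones((7,7)))
pts=cv2.findNonZero(m)[:,0].astype(float)
print(pts.min(0),pts.max(0),len(pts))
G=np.array([ray("wrist",p/[640,400],55,C)[:2] for p in pts])
r=cv2.minAreaRect(G.astype(np.float32)); print("paddle",r)
c=[ray("wrist",np.array(p)/[640,400],12,C)[:2] for p in [(255,151),(373,149)]]
d=c[1]-c[0]; print("corners",c,np.hypot(*d),np.degrees(np.arctan2(-d[0],d[1])))
my=((h>18)&(h<32)&(s_>120)).astype(np.uint8); my[:, :265]=0; my[:,310:]=0; my[225:]=0; my[:180]=0
py=cv2.findNonZero(my)[:,0]; print("yellow",py.min(0),py.max(0))
big=cv2.resize(im[135:265,230:400],None,fx=4.5,fy=4.5,interpolation=cv2.INTER_CUBIC); cv2.imwrite('pics/w1c.png',big)
```

```text
[326. 163.] [353. 234.] 1890
paddle ((570.7669677734375, 204.39808654785156), (34.32524490356445, 93.26192474365234), 81.12030792236328)
corners [array([496.39536851, 105.20321548]), array([522.2339123 , 260.65557486])] 157.58510837466613 -9.437151907120008
yellow [270 195] [302 210]
```

View pics/w1c.png

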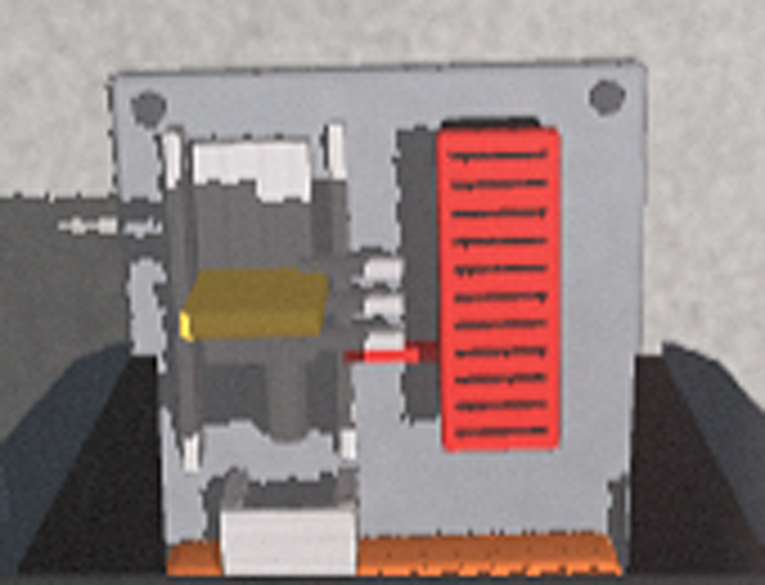

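```bash
cat >> h.py <<'E'
YAW=-9.2; ORG=np.array([636.8,161.2])
def dk(x,y,z):
    a=np.radians(YAW); return np.array([ORG[0]+np.cos(a)*x-np.sin(a)*y, ORG[1]+np.sin(a)*x+np.cos(a)*y, z])
def todk(p):
    a=np.radians(YAW); d=np.array(p)[:2]-ORG; return np.array([np.cos(a)*d[0]+np.sin(a)*d[1],-np.sin(a)*d[0]+np.cos(a)*d[1]])
E
python3 - <<'E'
from h import *
C=cam("wrist")
for p in [(273,194.8),(302,194.8),(270,209)]: print("handle near top/far",todk(ray("wrist",np.array(p)/[640,400],75,C)))
print(todk(ray("wrist",[270/640,(135+338/4.5)/400],75,C)))
for z in(110,70,45): print(goal(YAW,dk(-104,0,z)))
print("dock x dir",dk(1,0,0)[:2]-ORG)
E
```

```text
handle near top/far [-85.61832729 -48.18274395]
handle near top/far [-84.88932516 -13.60366846]
handle near top/far [-67.9517773  -52.77198676]
[-66.54669293 -52.85213243]
([array([-0.0327484 ,  0.0693738 ,  1.25650384]), array([ 1.08215753e-01,  5.10840197e-02, -1.78743456e+02])], array([  14.79850561,   -8.28110458, -151.03079643]))
([array([-0.0327484 ,  0.0693738 ,  1.25650384]), array([ 1.08215753e-01,  5.10840197e-02, -1.78743456e+02])], array([  14.79850561,   -8.28110458, -191.03079643]))
([array([-0.0327484 ,  0.0693738 ,  1.25650384]), array([ 1.08215753e-01,  5.10840197e-02, -1.78743456e+02])], array([  14.79850561,   -8.28110458, -216.03079643]))
dock x dir [ 0.98713627 -0.15988119]
```

Checks agree: the paddle measures 34.3×93.3 mm and the handle's far top edge comes out at dock x = -67 (expected -67). Descending behind the handle to just above the paddle.

Call:
drive_tool --pt "0 0 1.3 15 -8 -40 55" --pt "0 0 1.3 15 -8 -80 55" --pt "0 0 1.3 15 -8 -120 55" --pt "0 0 1.3 15 -8 -150 55" --pt "0 0 1.3 15 -8 -175 55" --pt "0 0 1.3 15 -8 -190 55" --pt "0 0 1.3 15 -8 -198 55" --pt "0 0 1.3 15 -8 -198 55"

```text
time_s: 4.2
ee_pos: [534.5, 178.0, 63.2]
ee_rot: [-56.8, 89.9, 24.0]
force: [-0.3, 0.4, 0.6]
gripper_width: 54.8
```

Run:
```python
from h import *
s=state();print(s['ee_pos'],todk(s['ee_pos']),s['force'],goal(YAW,dk(-104,0,45)))
a=grab_frame("wrist"); b=grab_frame("scene")
w=proj("scene",dk(-75,0,55)).astype(int); print(w)
x,y=np.clip(w-[80,60],0,[480,280]); b=cv2.resize(b[y:y+120,x:x+160],(640,480))
save(b,'s2.png')
```

```text
[534.47739081 177.95028399  63.2087435 ] [-103.68441357    0.1753525 ] [-0.34915487  0.36339891  0.59648598] ([array([-0.03527438,  0.07912125, -0.02281382]), array([-1.24267613e-01, -5.54018414e-02,  1.79977135e+02])], array([ -0.33956238,  -0.12264047, -18.2087435 ]))
[354 211]
```

View pics/s2.png

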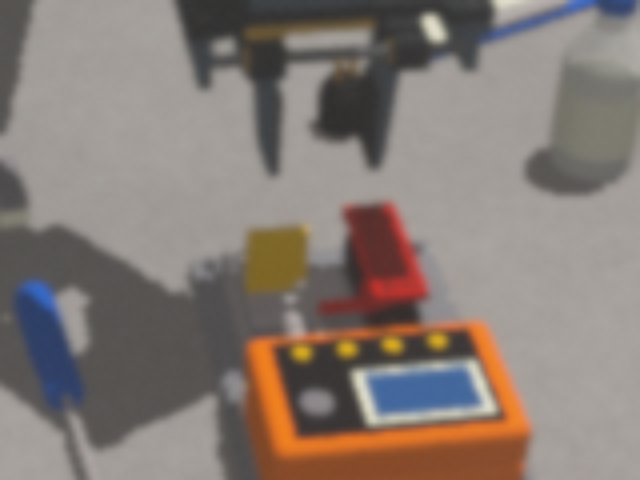

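The scene view from the far side shows the fingertips at crop (272,172) and (374,165), which look farther back and higher than I expected over the paddle. I'll check this by projection.

Run:
```python
from h import *
x,y=np.array(proj("scene",dk(-75,0,55))).astype(int)-[80,60]
f=lambda p:((proj("scene",p)-[x,y])*4).round()
for n,p in dict(tipL=(-104,34,63),tipR=(-104,-34,63),pad_near_hi=(-118,50,55),pad_near_lo=(-118,16,55),pad_far_lo=(-25,16,55),pad_far_hi=(-25,50,55),h_top1=(-67,-54,75),h_top2=(-67,-16,75),an1=(17,71,69),an2=(17,-71,69)).items(): print(n,f(dk(*p)))
print(camera_info("scene"))
for z in (63,70,80,90): print(z,f(dk(-104,-34,z)),f(dk(-120,-34,z)),f(dk(-140,-34,z)))
```

```text
tipL [366. 200.]
tipR [260. 208.]
pad_near_hi [385. 196.]
pad_near_lo [333. 200.]
pad_far_lo [365. 291.]
pad_far_hi [420. 287.]
h_top1 [238. 231.]
h_top2 [300. 226.]
an1 [476. 311.]
an2 [232. 331.]
{'intrinsics': array([[447.01126205,   0.        , 314.61828885],
       [  0.        , 447.01126205, 197.49871924],
       [  0.        ,   0.        ,   1.        ]]), 'origin': array([1373.62995438, -169.10469909,  730.65466108]), 'orientation': array([-125.89703593,   -0.13109086,   73.63596994])}
63 [260. 208.] [256. 193.] [251. 175.]
70 [260. 199.] [256. 184.] [251. 166.]
80 [261. 186.] [257. 171.] [251. 153.]
90 [262. 173.] [257. 158.] [252. 140.]
```

Predicted tips sit about 44 crop px lower than seen, although everything else agrees to within a constant calibration offset. I'll look at the wrist view and a fresh scene picture before pressing.

Run:
```python
from h import *
s=state();print(s['time_s'],s['ee_pos'],s['qpos'].round(1))
a=grab_frame("wrist"); b=grab_frame("scene")
b=cv2.resize(b[140:260,270:430],(640,480),interpolation=cv2.INTER_NEAREST)
b=cv2.convertScaleAbs(b,alpha=1.3)
save(np.vstack([cv2.resize(a,(480,300)),cv2.resize(b[:400],(480,300))]),'s3.png')
```

```text
4.3 [535.0458913  178.26324632  63.9205417 ] [ 17.3  22.5 100.4   0.   56.9 -63.6]
```

View pics/s3.png

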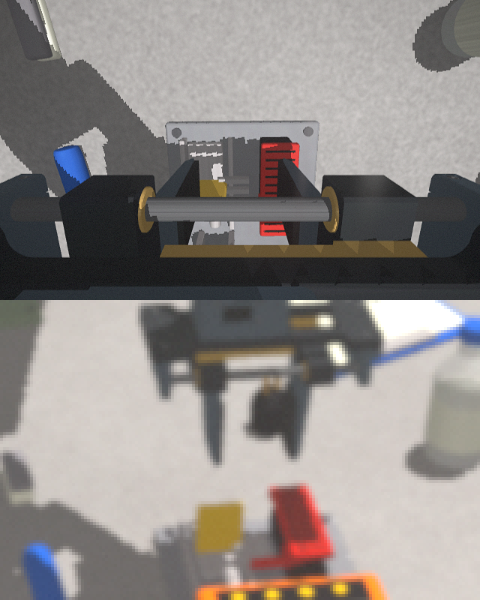

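Run:
```python
from h import *
C=cam("wrist")
s=state(); M=R.from_euler('xyz',s["ee_rot"],degrees=True).as_matrix(); T=s["ee_pos"]
t=lambda x,y,z:T+M@np.array([x,y,z],float)
for p in [(0,16,27.5),(0,16,41),(0,-16,27.5),(0,0,34),(-40,0,34),(0,16,-27.5),(0,16,-41),(-40,16,41),(-40,16,27.5)]:
    print(p,(proj("wrist",t(*p),C)*.75).round(),((proj("scene",t(*p))-[270,140])*3).round()+[0,300])
a=grab_frame("wrist"); save(cv2.resize(a[150:330,200:460],(780,540),interpolation=cv2.INTER_CUBIC),'s4.png')
```

```text
(0, 16, 27.5) [271. 146.] [276. 472.]
(0, 16, 41) [287. 146.] [292. 471.]
(0, -16, 27.5) [270. 181.] [284. 495.]
(0, 0, 34) [278. 164.] [288. 483.]
(-40, 0, 34) [286. 182.] [291. 443.]
(0, 16, -27.5) [206. 146.] [212. 477.]
(0, 16, -41) [190. 146.] [197. 478.]
(-40, 16, 41) [297. 161.] [295. 432.]
(-40, 16, 27.5) [278. 161.] [279. 433.]
```

View pics/s4.png

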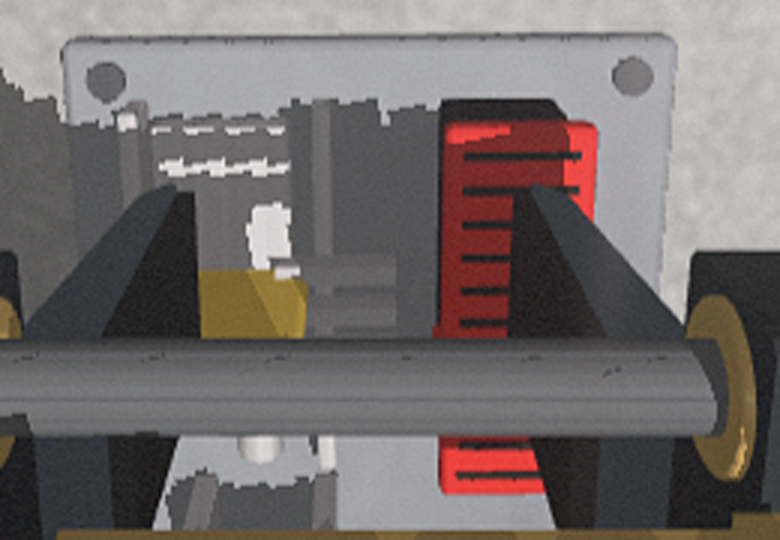

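The images suggest the visible tips end somewhat above the nominal TCP. The force reading will settle it, so I'll descend slowly.

Call:
drive_tool --pt "0 0 0 0 0 -4 55" --pt "0 0 0 0 0 -8 55" --pt "0 0 0 0 0 -11 55" --pt "0 0 0 0 0 -14 55" --pt "0 0 0 0 0 -14 55"

```text
time_s: 5.08
ee_pos: [534.6, 178.2, 49.4]
ee_rot: [-58.4, 89.9, 22.4]
force: [-0.1, -0.0, -0.0]
gripper_width: 55.0
```

Call:
drive_tool --pt "0 0 0 0 0 -3 55" --pt "0 0 0 0 0 -6 55" --pt "0 0 0 0 0 -9 55" --pt "0 0 0 0 0 -9 55"

```text
time_s: 5.58
ee_pos: [534.4, 178.2, 40.1]
ee_rot: [-57.4, 89.9, 23.4]
force: [0.5, 0.0, -0.7]
gripper_width: 55.2
```

Run:
```python
from h import *
s=state();print(s['ee_pos'],todk(s['ee_pos']),s['force'],s['effort'])
a=grab_frame("wrist"); b=grab_frame("scene")
save(np.vstack([cv2.resize(a[140:330,200:460],(520,300)),cv2.resize(b[140:260,270:430],(400,300),interpolation=cv2.INTER_CUBIC)[:, :].copy() if 0 else cv2.copyMakeBorder(cv2.resize(b[150:240,300:420],(400,300),interpolation=cv2.INTER_CUBIC),0,0,0,120,cv2.BORDER_CONSTANT)]),'s5.png')
```

```text
[534.41174712 178.16959173  40.11657456] [-103.78427602    0.38134392] [ 0.46530136  0.01487134 -0.66229901] [ 1.41939754e-04 -4.23594368e+01 -1.91449285e+01  2.24679228e-03
  6.27011759e-02  4.25053076e-05]
```

View pics/s5.png

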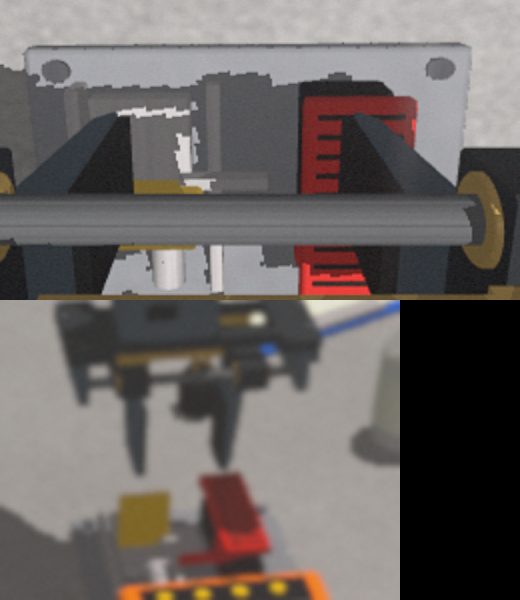

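The fingertips are centred correctly: one over the paddle at the right x, one behind the handle. They really end about 30 mm above the nominal TCP, still roughly 15 mm above the paddle. I'll continue until the force reading shows contact.

Call:
drive_tool --pt "0 0 0 0 0 -3 55" --pt "0 0 0 0 0 -6 55" --pt "0 0 0 0 0 -8 55" --pt "0 0 0 0 0 -10 55" --pt "0 0 0 0 0 -10 55"

```text
time_s: 6.3
ee_pos: [534.6, 178.2, 30.2]
ee_rot: [-57.6, 89.9, 23.2]
force: [0.1, 0.3, -0.1]
gripper_width: 54.9
```

Call:
drive_tool --pt "0 0 0 0 0 -2 55" --pt "0 0 0 0 0 -4 55" --pt "0 0 0 0 0 -6 55" --pt "0 0 0 0 0 -6 55"

```text
time_s: 6.8
ee_pos: [534.4, 178.2, 24.0]
ee_rot: [-57.5, 89.9, 23.4]
force: [-0.5, -0.7, 0.4]
gripper_width: 55.2
```

Call:
drive_tool --pt "0 0 0 0 0 -2 55" --pt "0 0 0 0 0 -4 55" --pt "0 0 0 0 0 -4 55"

```text
time_s: 7.18
ee_pos: [534.2, 178.1, 19.8]
ee_rot: [-54.4, 89.9, 26.5]
force: [0.0, -0.2, -0.4]
gripper_width: 54.8
```

Run:
```python
from h import *
s=state();print(s['ee_pos'],todk(s['ee_pos']),s['force'],s['torque'])
a=grab_frame("wrist"); b=grab_frame("scene")
save(np.vstack([cv2.resize(a[140:330,200:460],(520,300)),cv2.copyMakeBorder(cv2.resize(b[150:240,300:420],(400,300),interpolation=cv2.INTER_CUBIC),0,0,0,120,cv2.BORDER_CONSTANT)]),'s6.png')
```

```text
[534.23880295 178.09517368  19.79588412] [-103.94309744    0.28023265] [ 0.01244296 -0.15728459 -0.36408078] [ 0.15121931 -0.14754803  0.05018807]
```

View pics/s6.png

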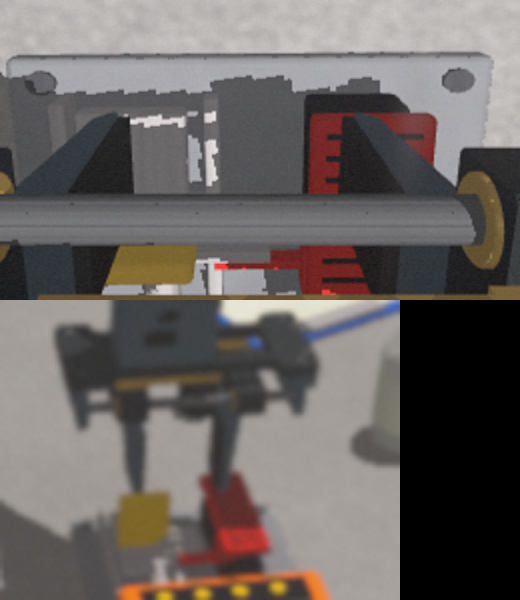

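The tip is now in front of the near part of the paddle at crop (220,488), close to contact. Continuing in small steps.

Call:
drive_tool --pt "0 0 0 0 0 -2 55" --pt "0 0 0 0 0 -4 55" --pt "0 0 0 0 0 -4 55"

```text
time_s: 7.65
ee_pos: [534.4, 178.2, 15.9]
ee_rot: [-54.1, 89.9, 26.7]
force: [0.1, 0.6, 0.1]
gripper_width: 54.8
```

Call:
drive_tool --pt "0 0 0 0 0 -2 55" --pt "0 0 0 0 0 -4 55" --pt "0 0 0 0 0 -4 55"

```text
time_s: 8.02
ee_pos: [534.4, 178.2, 11.9]
ee_rot: [-53.4, 89.9, 27.5]
force: [0.0, 0.1, 3.0]
gripper_width: 54.9
```

Contact shows 3.0 N upward at nominal z 11.9, so the tips are about 41 mm short of nominal. Pressing on toward the stop.

Call:
drive_tool --pt "0 0 0 0 0 -2 55" --pt "0 0 0 0 0 -4 55" --pt "0 0 0 0 0 -6 55" --pt "0 0 0 0 0 -7 55" --pt "0 0 0 0 0 -7 55"

```text
time_s: 8.65
ee_pos: [534.4, 178.2, 5.4]
ee_rot: [-49.9, 89.9, 31.0]
force: [-2.5, -1.0, 8.1]
gripper_width: 55.2
```

Call:
drive_tool --pt "0 0 0 0 0 -1.5 55" --pt "0 0 0 0 0 -1.5 55"

```text
time_s: 8.9
ee_pos: [534.5, 178.3, 5.2]
ee_rot: [-49.6, 89.9, 31.2]
force: [-3.7, -1.0, 11.7]
gripper_width: 54.9
```

Run:
```python
from h import *
for i in range(3):
    s=state();print(s['ee_pos'],todk(s['ee_pos']),s['force'],s['torque']); b=grab_frame("scene")
a=grab_frame("wrist")
save(np.vstack([cv2.resize(a[140:330,200:460],(520,300)),cv2.copyMakeBorder(cv2.resize(b[150:240,300:420],(400,300),interpolation=cv2.INTER_CUBIC),0,0,0,120,cv2.BORDER_CONSTANT)]),'s7.png')
```

```text
[534.46320512 178.33742063   5.23653155] [-103.76031264    0.55524109] [-3.6658893  -1.01229044 11.74243544] [0.20025944 0.49565043 0.05754504]
[534.46784045 178.32924592   5.23003701] [-103.75442995    0.54791263] [-3.48789976 -1.54036866 12.59502977] [0.25471197 0.50768149 0.13279832]
[534.41804311 178.36899256   5.23071392] [-103.80994146    0.57918632] [-3.61112309 -1.1921623  13.08810019] [0.22193788 0.44915646 0.09231151]
```

View pics/s7.png

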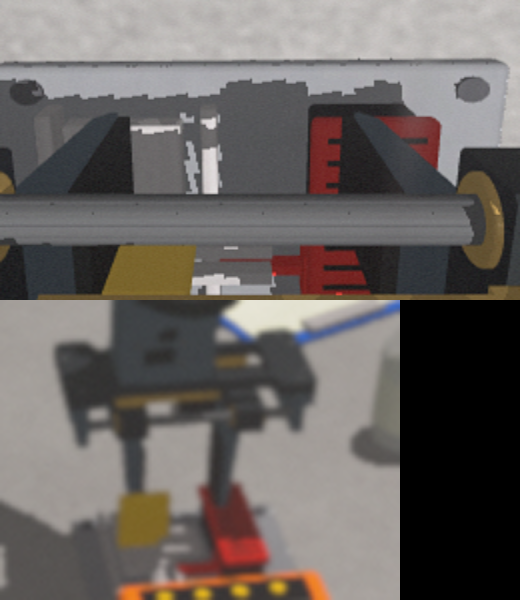

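The catch is right down: the paddle is visibly lower, and z stalls at 5.2 with about 12 N. Now pushing along dock +x while keeping the downward bias.

Call:
drive_tool --pt "0 0 0 5 -0.8 -1.2 55" --pt "0 0 0 10 -1.6 -1.2 55" --pt "0 0 0 15 -2.4 -1.2 55" --pt "0 0 0 20 -3.2 -1.2 55" --pt "0 0 0 24 -3.9 -1.2 55"

```text
time_s: 9.72
ee_pos: [551.6, 175.2, 5.2]
ee_rot: [90.0, 89.4, 170.9]
force: [-17.6, 3.3, 23.1]
gripper_width: 55.0
```

```bash
cat >> h.py <<'E'
def yel():
    b=grab_frame("scene")[150:240,300:420]; h,s,v=cv2.split(cv2.cvtColor(b,cv2.COLOR_RGB2HSV))
    m=((h>18)&(h<32)&(s>120)&(v>60)).astype(np.uint8); m[72:]=0
    n,l,st,c=cv2.connectedComponentsWithStats(m); i=1+np.argmax(st[1:,4]); return c[i]+[300,150],st[i]
E
python3 - <<'E'
from h import *
import cv2
b=cv2.imread('pics/s2.png')
for i in range(3):
    s=state();print(s['ee_pos'],todk(s['ee_pos']),s['force'],s['torque'],yel())
old=cv2.imread('pics/s7.png')[300:600,:400]; o=cv2.resize(old,(120,90),interpolation=cv2.INTER_AREA)
h,s,v=cv2.split(cv2.cvtColor(o,cv2.COLOR_BGR2HSV)); m=((h>18)&(h<32)&(s>120)&(v>60)).astype(np.uint8); m[72:]=0
n,l,st,c=cv2.connectedComponentsWithStats(m); i=1+np.argmax(st[1:,4]); print("old",c[i]+[300,150],st[i])
for d in(0,5,10,35): print(d,proj("scene",dk(-67+d,-35,52)))
E
```

```text
[551.61578325 175.18881276   5.23676938] [-86.32497756   0.18951063] [-17.57187505   3.26354939  23.09440306] [1.21581702 2.96599948 0.39949989] (array([343.10909091, 215.56363636]), array([ 36,  60,  15,  12, 165], dtype=int32))
[552.31427938 175.10962687   5.25587583] [-85.62280637   0.22301976] [-16.49715446   1.57533812  21.36737045] [1.07278244 2.82899931 0.43153454] (array([343.27218935, 215.64497041]), array([ 36,  60,  15,  12, 169], dtype=int32))
[552.28332172 175.13687282   5.21672187] [-85.65772191   0.24496568] [-16.86422027   2.83181641  22.87791172] [1.09819205 2.65660447 0.40076461] (array([343.31176471, 215.65882353]), array([ 36,  60,  15,  12, 170], dtype=int32))
old [342.6344086  214.75806452] [ 36  58  15  14 186]
0 [340.99484203 215.59001874]
5 [341.34701624 216.84731122]
10 [341.70179067 218.11388667]
35 [343.51569283 224.58967464]
```

The handle's top edge has moved about 2 px, so the bolt is sliding. The paddle force is higher than needed, so I'll ease the bias slightly and continue.

Call:
drive_tool --pt "0 0 0 7 -1.1 -0.8 55" --pt "0 0 0 11 -1.8 -0.8 55" --pt "0 0 0 15 -2.4 -0.8 55" --pt "0 0 0 19 -3 -0.8 55" --pt "0 0 0 22 -3.5 -0.8 55"

```text
time_s: 10.5
ee_pos: [567.7, 172.7, 5.5]
ee_rot: [92.1, 88.7, 172.9]
force: [-17.5, 3.4, 20.5]
gripper_width: 54.8
```

```bash
sed -i 's/m\[72:\]=0/m[74:]=0/' h.py
python3 - <<'E'
from h import *
s=state();print(s['ee_pos'],todk(s['ee_pos']),s['force'],yel())
E
```

```text
[567.67752629 172.65068162   5.45875064] [-70.0640491    0.25199989] [-17.48051346   3.35028476  20.54723326] (array([344.6350365 , 218.59124088]), array([ 38,  64,  14,  10, 137], dtype=int32))
```

Call:
drive_tool --pt "0 0 0 7 -1.1 -0.9 55" --pt "0 0 0 11 -1.8 -0.9 55" --pt "0 0 0 15 -2.4 -0.9 55" --pt "0 0 0 18 -2.9 -0.9 55" --pt "0 0 0 18 -2.9 -0.9 55"

```text
time_s: 11.18
ee_pos: [578.5, 171.0, 5.7]
ee_rot: [92.6, 87.9, 173.3]
force: [-18.4, 3.1, 20.8]
gripper_width: 55.3
```

Run:
```python
from h import *
s=state();print(s['ee_pos'],todk(s['ee_pos']),s['force'],yel())
```

```text
[578.53167312 170.97390779   5.69105067] [-59.08144256   0.33216953] [-18.44270622   3.14151232  20.77399769] (array([345.69473684, 220.08421053]), array([39, 67, 14,  7, 95], dtype=int32))
```

Call:
drive_tool --pt "0 0 0 6 -1 -0.9 55" --pt "0 0 0 9 -1.4 -0.9 55" --pt "0 0 0 11 -1.8 -0.9 55" --pt "0 0 0 11 -1.8 -0.9 55"

```text
time_s: 11.72
ee_pos: [577.5, 171.1, 6.0]
ee_rot: [93.2, 86.6, 173.7]
force: [-26.9, 6.1, 25.6]
gripper_width: 54.8
```

Run:
```python
from h import *
s=state();print(s['ee_pos'],todk(s['ee_pos']),s['force'],yel())
```

```text
[577.47207572 171.08446913   6.01982498] [-60.14508626   0.27189894] [-26.87274966   6.08770409  25.58647686] (array([345.69473684, 220.08421053]), array([39, 67, 14,  7, 95], dtype=int32))
```

Force has risen to 27 N and the handle has stopped after about 9 px (≈35 mm), which indicates the stop. One more firm push will confirm it before release.

Call:
drive_tool --pt "0 0 0 6 -1 -0.9 55" --pt "0 0 0 12 -2 -0.9 55" --pt "0 0 0 14 -2.3 -0.9 55"

```text
time_s: 12.15
ee_pos: [576.1, 171.2, 6.6]
ee_rot: [93.5, 84.8, 173.7]
force: [-35.5, 7.7, 32.7]
gripper_width: 55.0
```

Run:
```python
from h import *
s=state();print(s['ee_pos'],todk(s['ee_pos']),s['force'],yel())
for d in (0,30,35): print(d,proj("scene",dk(-67+d,-35,75))+[3,.5])
print(goal(YAW,dk(-60,0,6)))
a=grab_frame("wrist"); save(cv2.resize(a[120:350,190:450],(650,575),interpolation=cv2.INTER_CUBIC),'s8.png')
```

```text
[576.10697351 171.21769196   6.57740983] [-61.51392798   0.18515387] [-35.54802555   7.72276685  32.74515131] (array([345.69473684, 220.08421053]), array([39, 67, 14,  7, 95], dtype=int32))
0 [344.34502881 208.6245253 ]
30 [346.53305188 216.23751628]
35 [346.90744602 217.54018043]
([array([-0.54485012, -5.15220048,  0.59261223]), array([  -8.06374591,    0.85274883, -179.22425071])], array([ 1.46942063, -0.43218441, -0.59183405]))
```

View pics/s8.png

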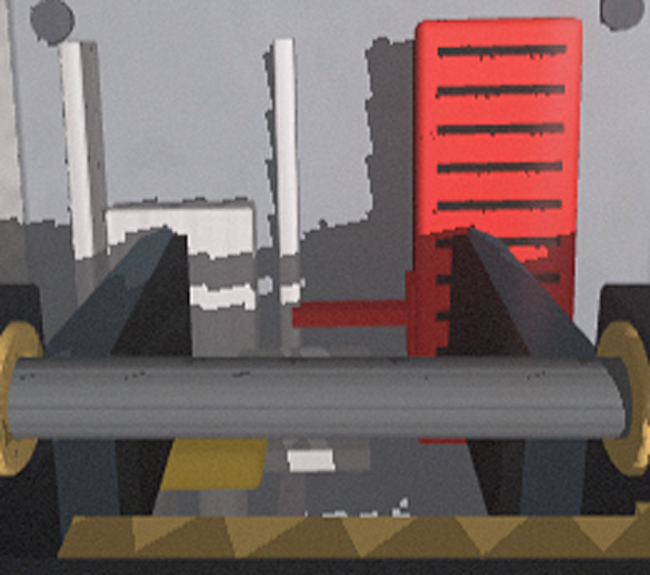

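The bolt stays put under a 35 N push, and the handle's top edge is at row 217 (217.5 predicted for 35 mm), so it is fully home. I'll relax the push with the catch still held, then lift clear.

Call:
drive_tool --pt "0 -2.5 0 -1 0.2 -0.6 55" --pt "0 -5 0 -3 0.5 -0.6 55" --pt "0 -5 0 -6 1 -0.4 55" --pt "0 -5 0 -7 1.1 4 55" --pt "0 -5 0 -8 1.3 12 55" --pt "0 -5 0 -8 1.3 25 55" --pt "0 -5 0 -8 1.3 50 55" --pt "0 -5 0 -8 1.3 90 55" --pt "0 -5 0 -8 1.3 130 55" --pt "0 -5 0 -8 1.3 130 55"

```text
time_s: 13.5
ee_pos: [569.7, 172.9, 140.2]
ee_rot: [-5.9, 89.3, 74.4]
force: [0.3, -0.3, -0.9]
gripper_width: 55.4
```

Call:
drive_tool --pt "0 0 0 -20 0 30 55" --pt "0 0 0 -50 0 60 55" --pt "0 0 0 -80 0 90 55" --pt "0 0 0 -80 0 90 55"

```text
time_s: 14.0
ee_pos: [488.7, 173.1, 231.7]
ee_rot: [-12.7, 89.2, 67.6]
force: [0.9, -0.3, -0.3]
gripper_width: 55.0
```

Run:
```python
from h import *
s=state();print(s['ee_pos'],s['force'],yel())
C=cam("wrist"); a=grab_frame("wrist"); b=grab_frame("scene")
for k in ["catch_pad_a","bolt_handle_a","analyser"]:
    for r in place_of("wrist",k)[:1]: print(k,r["p"],todk(ray("wrist",r["location"],D[k][2],C)))
p=proj("wrist",dk(-60,0,50),C).astype(int); print(p); x,y=np.clip(p-[100,75],0,[440,250])
save(np.vstack([cv2.resize(a[y:y+150,x:x+200],(400,300),interpolation=cv2.INTER_CUBIC),cv2.resize(b[150:240,300:420],(400,300),interpolation=cv2.INTER_CUBIC)]),'s9.png')
```

```text
[488.65402718 173.1049919  231.66055448] [ 0.89498462 -0.34141018 -0.29159958] (array([345.47706422, 219.77981651]), array([ 38,  66,  16,   8, 109], dtype=int32))
catch_pad_a 0.64 [-69.97524854  38.2846228 ]
bolt_handle_a 0.66 [-33.3080179  -27.68848174]
analyser 0.74 [65.97653216  3.77422421]
[326 237]
```

View pics/s9.png

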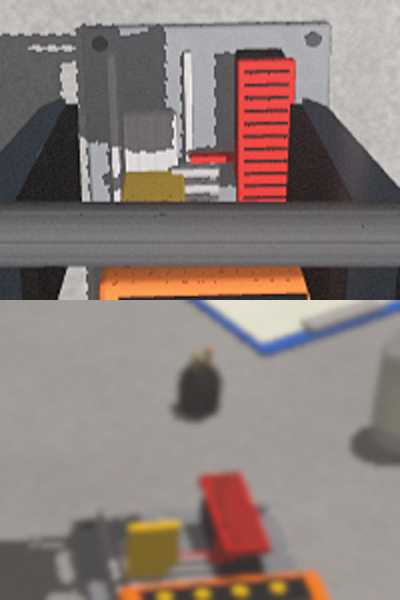

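The catch is up again: paddle near edge at crop row 475, as before the press. The handle is forward by the keeper, with the catch's lug behind the teeth. Nothing else has been disturbed.

```bash
python3 -c "
from workcell import env
print(env.job_done())"
```

```text
the job is handed in; nothing more can be done
None
```

The orange analyser in the left dock looks locked, and I handed the job in at about 14 s. The hand-in gives no verdict, so the checks below are mine.

- **Catch:** I pressed the red catch to its stop, where it stalled at about 12 N, and held it down (about 20–33 N) throughout the push.
- **Bolt:** It stopped at the end of its travel and did not move under a final 35 N push. The handle's top edge sat at picture row 217, against 217.5 predicted for 35 mm. I then eased off, lifted straight up and drew back.
- **After release:** The paddle is back at its raised height with the catch's lug behind the bolt teeth, and the handle is forward by the keeper. The analyser showed no visible shift and the gripper is clear with near-zero force. I never went near the empty dock; the last close-up does not show it.

These readings disagreed or were weak:
- **Fingertips:** They touched the paddle about 41 mm higher than the stated tool point implies, so I went by force and pictures instead.
- **Handle after release:** The network put it at dock x about -33 mm (expected -40). The colour check put its top edge one pixel (about 4 mm) nearer the robot than under load. I took both as detection and lighting error, so the exact bolt travel after release is not independently confirmed.

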